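# Load the thread feed rack and hold the run lever at its middle position

### The arm

A 6-joint arm with a two-finger parallel gripper is mounted at the origin on the work surface; the furniture and walls round the work are solid. World frame = base frame: x ahead of the robot, y to its left, z up, the work surface at z = 0. Lengths are in m, angles in degrees, forces in N, time in s.
With the tool pointing down it reaches from about 0.4 to 0.825 m from the base axis. Payload 7 kg.
Tool frame: the origin (TCP) lies at the very end of the fingers, on their centre line; the grasp point (between the pads) lies behind it (r.grasp_offset is the z of the grasp point in the tool frame, in m); z points along the fingers, y is the direction in which the jaws open and shut (so a half turn about z gives the same grasp; the last joint's range is limited). The gripper opens to 88 mm and grips with 3 to 60 N. Pads are 19 mm wide; open, the fingers measure 130 mm over their backs; the gripper's body (78 mm by 193 mm) begins 47 mm behind the grasp point.
Start: joints at [88.986, 20.546, 0.682, 0, -70.136, -16.507], TCP at [0.203, 0.644, 0.227] pointing down, gripper open.
Joint ranges: [-176.03, 176.03], [-82.01, 121.73], [-58.28, 71.71], [-173.87, 95.51], [-174.79, -0.11], [-173.66, 173.66]. Speed limits (degrees/s): [136.94, 136.94, 172.46, 180, 180, 180].

### API

Orientations are given as [roll, pitch, yaw] about the fixed x, y, z axes, in that order (R = Rz(yaw) Ry(pitch) Rx(roll)).
In Python, from plant import r gives the robot as it stands. The module is installed in compiled form; this text tells all that it offers.
- The arm moves only by the tool servo_tool, never from a script. Its argument "targets" is a list of rows, each an object of numbers: "dx", "dy", "dz": the shift along the world's x, y, z in cm; "spin": the turn about the world's z in rad; "grip": the opening in per cent of the stroke, from 0 (shut) to 100 (fully open). A call has exactly 10 rows; each row is the pose to reach, as a shift and turn from the pose commanded when the call began; what a row does not reach only later rows make up. A row lasts 1/12 s, in which the tool goes at most 41.7 mm and 7.16 degrees, less where a joint would pass 70% of its speed; a pose out of reach is approached as far as the arm can. A call with a gripper value outside its range is refused whole. The fingers move at their own pace and stop on an object; "squeeze" is the grip in N (left out, the last holds). Time passes only in rows, so rows that repeat a pose let the fingers close, or fill a call up. It gives the time, the measured TCP pose, the force and the opening at its end, in the units of the state.
- r.get_state(): the state, without advancing time (a new reading comes with each control period).
- r.capture(name): name is "scene" or "top" or "wrist"; returns the picture (384x512x3 uint8, blue, green, red); there is no depth.
- r.get_calibration(name): a dict with "K" (3x3 intrinsics, pixels), "extrinsics" (4x4, takes a point from camera to world coordinates). Camera axes: x right, y down, z forward; pixel columns grow to the right and rows downward; lengths in m; the calibration is good to about 2 mm. A picture is of the moment at which its call begins: read the wrist's pose just before it. get_calibration takes no time and is no camera call; for the wrist camera it gives the pose at the moment of the call.
- r.close_job(): hands the job in, once; it reports no verdict.
Trained networks look in the newest picture that a camera, given by its name, has taken for a name from the list of things; names that differ only in an ending like _2 or _b are one class to them, and where a whole thing is asked for, a point or a joint stands for the part that bears it (a point fixed in the world has none). Each returns a list of dicts, best first, with "p" (0 to 1); they miss things now and then, are a little off and sometimes report something else, mostly with a low value. They report only what shows in the picture. A call takes as long as a camera call. They do not tell look-alikes from the thing itself.
- r.cut_out(name, camera): "mask" (384x512 bool, what is visible of it) and "extent" ([left, top, right, bottom] in pixels, round what is visible of it).
The state is a dict: "time_s": time; "joints": joint angles; "qd": joint speeds; "joint_torque": joint torques, N m; "tcp_pos": TCP position; "eef_rot": TCP orientation; "contact_force": force on the tool from outside, world axes, zero at the start; "moment": the same for the moment, N m; "gripper_width": finger opening in m.
Only numpy, scipy, OpenCV 4.12 (cv2) and the standard library are available. Lean on these libraries where they do the work, as an engineer would, in place of code of your own. Each camera call takes 0.05 s, during which the arm holds its last target. There are 200 camera calls.

### The job

Load the thread feed rack: stand the white spool upright, fully down in pocket one (the pocket marked with one dot) and let it go, then do the same with the red spool in pocket two (two dots); leave the green spool in pocket three and everything else where it is. Only after both are loaded, press the hold-to-run lever's black pad with the fingertips down to its middle 'run' position, halfway through its travel (pointer at the green band, never down to the bottom stop), and keep it there: you finish while still holding it at the run position, not letting go.

Things in the scene. Friction and masses are not known exactly. Their poses are not given: they have to be found in the camera images.
- spool_white: White thread spool, a plain upright cylinder to the touch, 40 mm diameter, 55 mm tall, about 40 g; grip it round the barrel from above. Origin at the centre of its underside, z up along its axis. Starts standing on a fixed grey mat, 4 mm thick, in one of three places in a row, with the red and navy spools in the others.
- spool_red: Red thread spool, a plain upright cylinder to the touch, 40 mm diameter, 55 mm tall, about 40 g; grip it round the barrel from above. Origin at the centre of its underside, z up along its axis. Starts standing like the white one.
- spool_navy: Navy-blue thread spool, a plain upright cylinder to the touch, 44 mm diameter, 60 mm tall, about 40 g; grip it round the barrel from above. Origin at the centre of its underside, z up along its axis. Not needed: leave it standing where it is.
- spool_green: Green thread spool, a plain upright cylinder to the touch, 34 mm diameter, 45 mm tall, about 40 g; grip it round the barrel from above. Origin at the centre of its underside, z up along its axis. Already stands in pocket three: leave it there.
- rack: Feed rack, a grey fixed block 72 mm (x) by 236 mm (y) by 30 mm high with three pockets in a row along its y axis, 80 mm apart, and a 42 mm high drive housing on its -y end. Origin at the centre of the block's underside, z up. Its front (-x) carries yellow dots at each pocket: one, two or three.
- rack_hole0 (a point): Centre of the mouth of pocket one of the feed rack (one dot, 80 mm to +y of the middle pocket), level with the rack's top face; axes those of the rack. The pocket is a round blind hole 46 mm wide and 16 mm deep.
- rack_hole1 (a point): Centre of the mouth of pocket two of the feed rack (two dots, the middle one), level with the rack's top face; axes those of the rack. The pocket is a round blind hole 46 mm wide and 16 mm deep.
- rack_hole2 (a point): Centre of the mouth of pocket three of the feed rack (three dots, 80 mm to -y of the middle pocket, next to the drive housing), level with the rack's top face; axes those of the rack. The pocket is a round blind hole 46 mm wide and 16 mm deep.
- run_unit: Fixed grey housing of the hold-to-run lever, 140 mm (x) by 64 mm (y), 26 mm high. Origin at the centre of its underside, z up. The hinge lies 50 mm to -x of it and 60 mm up, along y; the lever runs from there to +x. A 40 mm wide gauge plate stands 4 mm past the pad's +x edge, 74 mm high: bands white (top), green (run), red (stop).
- run_pad (a point): Centre of the upper face of the lever's black pad, 44 by 44 mm, 90 mm from the hinge; about 74 mm above the surface when released. Pressed straight down. It moves with the lever.
- run_lever (a joint): Angle of the hold-to-run lever (rad): 0 released (where it starts and springs back to), 0.15 middle run position with the pad about 13.5 mm lower, 0.30 bottom stop, 27 mm lower. The spring needs about 3 N on the pad to start, 8 N at the middle and 13 N at the bottom.
- beeswax_pot: Round low pot with a grey lid, 69 mm diameter, 41 mm high. A bystander: leave it. Origin at the centre of its underside.
Not all that is in view belongs to the job. What is shaped like the spool_red but pink is not meant.

How it is judged (in metres and radians):
On the way, in this order (a step that is already met when the one before it is completed fails the run):
1. the white spool stands fully down in pocket one and has been let go (horizontal distance between spool_white and rack_hole0 below 0.006 m and z of spool_white in the frame of rack_hole0 below -0.012 m and angle between spool_white's own z axis and vertical below 0.12 rad and contact force between the fingers and spool_white below 0.2 N and linear speed of spool_white below 0.02 m/s), for 0.2 s.
2. then the red spool stands fully down in pocket two and has been let go (horizontal distance between spool_white and rack_hole0 below 0.006 m and z of spool_white in the frame of rack_hole0 below -0.012 m and angle between each of spool_white, spool_red's own z axis and vertical below 0.12 rad and horizontal distance between spool_red and rack_hole1 below 0.006 m and z of spool_red in the frame of rack_hole1 below -0.012 m and contact force between the fingers and spool_red below 0.2 N and linear speed of spool_red below 0.02 m/s), for 0.2 s.
3. then the fingers hold the lever in the run position (horizontal distance between spool_white and rack_hole0 below 0.006 m and z of spool_white in the frame of rack_hole0 below -0.012 m and angle between each of spool_white, spool_red's own z axis and vertical below 0.12 rad and horizontal distance between spool_red and rack_hole1 below 0.006 m and z of spool_red in the frame of rack_hole1 below -0.012 m and value of joint run_lever between 0.09 and 0.21 rad and contact force between the fingers and run_unit above 3 N), for 0.5 s.
At the end, for the whole second after the job is handed in: Fingers press the lever (over 3 N), held at 0.09 to 0.21 rad; white, red and green spools stand in pockets one, two, three (within 6 mm of centre, green 12 mm; 12 mm deep or more, tilt under 0.12 rad), white and red let go; navy spool upright, it and pot within 30 mm of their start (all of step 3 and horizontal distance between spool_green and rack_hole2 below 0.012 m and z of spool_green in the frame of rack_hole2 below -0.012 m and angle between spool_green's own z axis and vertical below 0.12 rad and contact force between the fingers and spool_white below 0.2 N and linear speed of each of spool_white, spool_red below 0.02 m/s and contact force between the fingers and spool_red below 0.2 N and distance of each of spool_navy, beeswax_pot from where it was at the start of the episode below 0.03 m and angle between spool_navy's own z axis and vertical below 0.2 rad); the arm keeps its last pose, push and grip.
It fails at once if the lever is pressed before both spools are in their pockets (value of joint run_lever above 0.05 rad and not (horizontal distance between spool_white and rack_hole0 below 0.006 m and z of spool_white in the frame of rack_hole0 below -0.012 m and angle between each of spool_white, spool_red's own z axis and vertical below 0.12 rad and horizontal distance between spool_red and rack_hole1 below 0.006 m and z of spool_red in the frame of rack_hole1 below -0.012 m)).
It fails at once if the lever is pushed through to its bottom stop (value of joint run_lever above 0.27 rad).
It fails at once if the green spool is taken out of pocket three (distance between spool_green and rack_hole2 above 0.035 m).
It fails at once if the navy spool or the pot is pushed away (distance of any of spool_navy, beeswax_pot from where it was at the start of the episode above 0.03 m).
It also fails if it takes over 59 s, if anything falls off the work surface, if the arm or the gripper's body presses on something with over 40 N, if the wrist force passes 120 N, or if a joint passes its speed limit or range.

## Working session

There is one attempt and no reset: what is moved stays moved. The work goes in short steps, Python scripts to look and compute and a tool call to move; the robot and the scene stay as the last step left them, time stands still between calls to the robot, and variables do not carry over. Pictures are saved under pics/ and viewed, about 8 in all and at most 12, crops included, and the job is handed in when it is done.

Besides the shell and the picture viewer there is one more tool, called after "Emit:" by a JSON object that holds its "method" and its "body". servo_tool: Moves the arm, as the interface text tells. Its arguments: {"type":"object","properties":{"targets":{"type":"array"},"squeeze":{"type":"number"}},"required":["targets"]}

```bash
mkdir -p pics; cat > h.py <<'E'
import numpy as np, cv2
from plant import r
def ray(cal,u,v):
    K=np.array(cal["K"]);T=np.array(cal["extrinsics"])
    d=T[:3,:3]@np.linalg.solve(K,[u,v,1.]);return T[:3,3],d
def at(cal,u,v,z):
    o,d=ray(cal,u,v);return o+d*(z-o[2])/d[2]
def proj(cal,P):
    K=np.array(cal["K"]);T=np.array(cal["extrinsics"])
    p=K@(T[:3,:3].T@(np.array(P)-T[:3,3]));return p[:2]/p[2]
E
python3 - <<'E'
from h import *
s=r.get_state();print(s)
a=r.capture("scene");b=r.capture("top")
cv2.imwrite("pics/scene.png",a);cv2.imwrite("pics/top.png",b)
print(r.get_calibration("scene"),r.get_calibration("top"))
for n in ["spool_white","spool_red","spool_navy","spool_green","rack","run_unit","beeswax_pot","run_pad"]:
    for c in ["scene","top"]:
        print(n,c,[(round(x["p"],2),x["extent"]) for x in r.cut_out(n,c)])
E
```

```text
{'time_s': 0.0, 'joints': array([ 8.89871272e+01,  2.05921997e+01,  6.34960230e-01, -1.88997149e-02,
       -7.01362385e+01, -1.65081629e+01]), 'qd': array([-0.06139668,  0.04474603, -0.04736299, -0.01564935,  0.09841158,
        0.02737448]), 'joint_torque': array([ 3.26777138e-05, -5.82707405e+01,  2.93048108e+01,  6.99691325e+00,
        6.94245362e-03, -1.66459645e-04]), 'tcp_pos': array([0.20308472, 0.64322319, 0.22562691]), 'eef_rot': array([ 1.79905326e+02, -9.52977754e-03, -1.75274641e+01]), 'contact_force': array([ 0.21809047,  0.50826153, -0.13646111]), 'moment': array([-0.03091793,  0.03027859, -0.01593454]), 'gripper_width': 0.08781461394509214}
{'K': array([[382.48020117,   0.        , 253.56744613],
       [  0.        , 382.48020117, 190.95041448],
       [  0.        ,   0.        ,   1.        ]]), 'extrinsics': array([[-0.60322237, -0.43456433,  0.66878742, -0.07377901],
       [-0.79756266,  0.32438559, -0.50859394,  0.43527657],
       [ 0.00407178, -0.84019512, -0.54226892,  0.50919379],
       [ 0.        ,  0.        ,  0.        ,  1.        ]])} {'K': array([
[... 795 characters left out ...]

spool_navy top [(0.87, [232.3, 198.9, 253.7, 221.7]), (0.36, [273.9, 208.1, 290.8, 225.3])]
spool_green scene [(0.66, [235.8, 146.8, 248.2, 164.3])]
spool_green top [(0.65, [287.4, 127.1, 295.8, 143.3])]
rack scene [(0.89, [173.6, 142.6, 272.0, 204.7])]
rack top [(0.67, [216.3, 120.4, 319.1, 157.3]), (0.27, [286.1, 124.6, 297.1, 143.8])]
run_unit scene [(0.71, [312.8, 159.7, 379.2, 223.0])]
run_unit top [(0.69, [315.5, 200.6, 345.3, 260.9])]
beeswax_pot scene [(0.46, [152.9, 206.6, 161.5, 219.2])]
beeswax_pot top [(0.98, [162.2, 143.5, 188.5, 173.1])]
run_pad scene [(0.72, [275.1, 189.2, 298.9, 219.3]), (0.62, [322.0, 164.6, 370.0, 192.2])]
run_pad top [(0.63, [326.0, 203.8, 342.3, 257.4])]
```

View pics/scene.png

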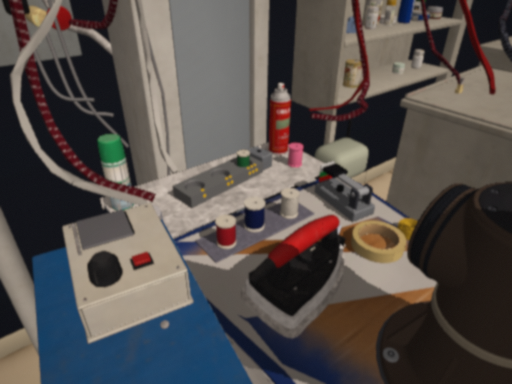

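View pics/top.png

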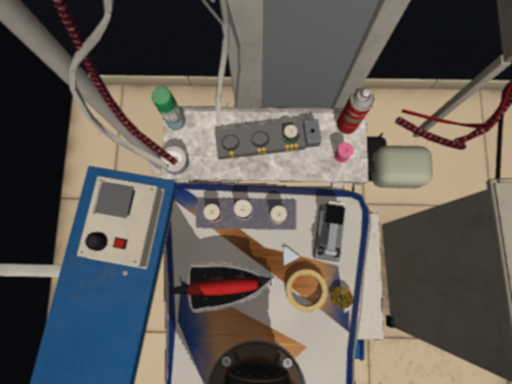

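The candidates for the red spool are the red one on the mat (scene 226,231; top 212,212) and the pink one right of the rack (scene 295,155; top 344,152). The one on the mat fits: it is red, and it stands in the row with navy (scene 255,213) and white (scene 289,203). I'll confirm this in an enlarged crop.

```bash
python3 - <<'E'
from h import *
b=cv2.imread("pics/top.png");a=cv2.imread("pics/scene.png")
cv2.imwrite("pics/topc.png",cv2.resize(b[105:270,195:355],None,fx=3.6,fy=3.6,interpolation=cv2.INTER_CUBIC))
cv2.imwrite("pics/scenec.png",cv2.resize(a[135:255,165:385],None,fx=3.6,fy=3.6,interpolation=cv2.INTER_CUBIC))
E
```

```text
(no output)
```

View pics/topc.png

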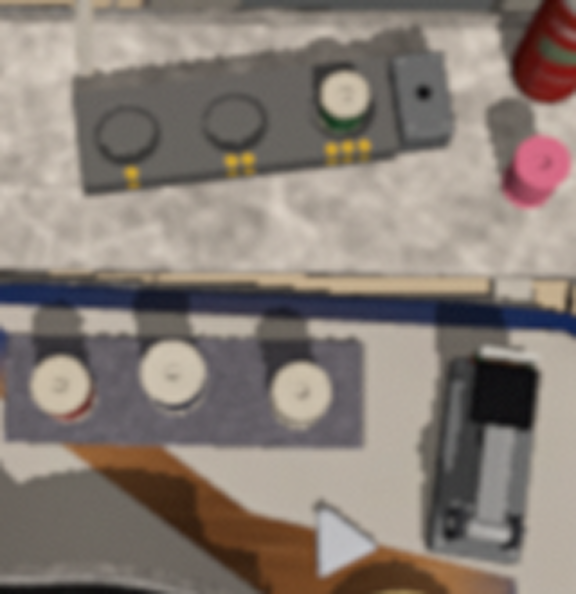

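View pics/scenec.png

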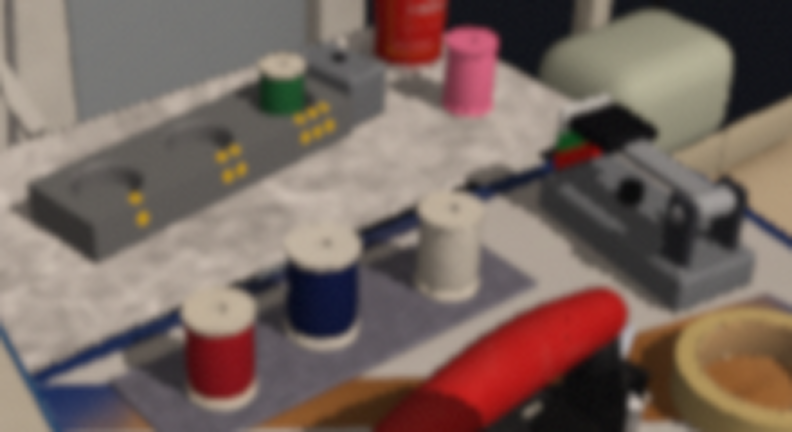

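```bash
python3 - <<'E'
from h import *
ct=r.get_calibration("top");cs=r.get_calibration("scene")
T=dict(red=(60,384,.059),navy=(173,373,.064),white=(302,392,.059),p1=(127,133,.03),p2=(235,122,.03),green=(345,96,.059),pad=(503,393,.074))
S=dict(red=(220,311,.059),navy=(324,243,.064),white=(455,209,.059),p1=(106,182,.03),p2=(200,137,.03),green=(285,67,.059),pad=(613,127,.074))
for k in T:
    u,v,z=T[k];A=at(ct,195+(u+.5)/3.6-.5,105+(v+.5)/3.6-.5,z)
    u,v,z=S[k];B=at(cs,165+(u+.5)/3.6-.5,135+(v+.5)/3.6-.5,z);print(k,A.round(4),B.round(4))
w=r.get_calibration("wrist");print(w,r.get_state()["tcp_pos"],r.grasp_offset)
E
```

```text
red [0.4324 0.1189 0.059 ] [0.4281 0.1209 0.059 ]
navy [0.4408 0.0407 0.064 ] [0.4402 0.0415 0.064 ]
white [ 0.43   -0.0484  0.059 ] [ 0.4276 -0.0475  0.059 ]
p1 [0.6238 0.0808 0.03  ] [0.6213 0.0833 0.03  ]
p2 [0.6336 0.0013 0.03  ] [0.6339 0.0019 0.03  ]
green [ 0.6446 -0.0775  0.059 ] [ 0.6384 -0.0743  0.059 ]
pad [ 0.4298 -0.1837  0.074 ] [ 0.4222 -0.1764  0.074 ]
{'K': array([[324.54798824,   0.        , 260.69385319],
       [  0.        , 324.54798824, 196.72281615],
       [  0.        ,   0.        ,   1.        ]]), 'extrinsics': array([[-3.00473399e-01, -9.21472779e-01, -2.46178094e-01,
         2.70109741e-01],
       [-9.53789812e-01,  2.90523528e-01,  7.66881590e-02,
         6.22290733e-01],
       [ 8.54477404e-04,  2.57844910e-01, -9.66185941e-01,
         3.83723424e-01],
       [ 0.00000000e+00,  0.00000000e+00,  0.00000000e+00,
         1.00000000e+00]])} [0.2032068  0.64363757 0.22657061] -0.0188
```

The crop confirms it: red sits at scene-crop (220,350), navy at (324,285), white at (452,245), and the pink look-alike at (470,70) is not meant. Pockets one and two are empty and green is in pocket three. I'll move above the white spool.

Emit:
{"method": "servo_tool", "body": {"targets": [{"dx": 0.8,"dy": -1.5,"dz": 2,"spin": -0.06,"grip": 100},{"dx": 2,"dy": -5,"dz": 4,"spin": -0.12,"grip": 100},{"dx": 3.3,"dy": -8.5,"dz": 5.5,"spin": -0.18,"grip": 100},{"dx": 4.6,"dy": -12,"dz": 6.5,"spin": -0.24,"grip": 100},{"dx": 6,"dy": -16,"dz": 7,"spin": -0.3,"grip": 100},{"dx": 7.3,"dy": -19.5,"dz": 7.5,"spin": -0.36,"grip": 100},{"dx": 8.6,"dy": -23,"dz": 8,"spin": -0.42,"grip": 100},{"dx": 10,"dy": -26.5,"dz": 8,"spin": -0.48,"grip": 100},{"dx": 11.3,"dy": -30,"dz": 8,"spin": -0.54,"grip": 100},{"dx": 12.5,"dy": -33.5,"dz": 8,"spin": -0.6,"grip": 100}]}}

```text
time_s: 1.73
tcp_pos: [0.3285, 0.3069, 0.307]
eef_rot: [-179.9, 0.0, -52.1]
contact_force: [0.9, -0.2, 0.4]
gripper_width: 0.0877
```

Emit:
{"method": "servo_tool", "body": {"targets": [{"dx": 1.5,"dy": -3.6,"dz": 0,"spin": -0.07,"grip": 100},{"dx": 3,"dy": -7.2,"dz": 0,"spin": -0.14,"grip": 100},{"dx": 4.5,"dy": -10.8,"dz": 0,"spin": -0.21,"grip": 100},{"dx": 6,"dy": -14.4,"dz": -1,"spin": -0.28,"grip": 100},{"dx": 7,"dy": -18,"dz": -2.5,"spin": -0.35,"grip": 100},{"dx": 8,"dy": -21.6,"dz": -4,"spin": -0.42,"grip": 100},{"dx": 9,"dy": -25.2,"dz": -5.5,"spin": -0.49,"grip": 100},{"dx": 9.6,"dy": -28.8,"dz": -7,"spin": -0.56,"grip": 100},{"dx": 10,"dy": -32.4,"dz": -8.5,"spin": -0.63,"grip": 100},{"dx": 10.2,"dy": -35.6,"dz": -10,"spin": -0.665,"grip": 100}]}}

```text
time_s: 2.57
tcp_pos: [0.4303, -0.0494, 0.2063]
eef_rot: [-179.9, 0.0, -90.2]
contact_force: [1.4, 0.3, -0.6]
gripper_width: 0.0874
```

```bash
cat > w.py <<'E'
from h import *
import sys
def look(fn,names):
    s=r.get_state();c=r.get_calibration("wrist");im=r.capture("wrist");cv2.imwrite("pics/"+fn,im)
    print(s["time_s"],s["tcp_pos"].round(4),s["eef_rot"].round(1),round(s["gripper_width"],4))
    out={}
    for n in names:
        out[n]=r.cut_out(n,"wrist")
        print(n,[(round(x["p"],2),x["extent"]) for x in out[n]])
    return c,im,out
def topfit(c,mask,H,z0,R,h):
    # fit visible cylinder silhouette centre (x,y) by maximising IoU
    from scipy.optimize import minimize
    t=np.linspace(0,2*np.pi,40)
    def sil(p):
        P=[proj(c,[p[0]+R*np.cos(a),p[1]+R*np.sin(a),z]) for z in (z0,z0+h) for a in t]
        hull=cv2.convexHull((np.array(P)*16).round().astype(np.int32))
        m=np.zeros(mask.shape,np.uint8);cv2.fillPoly(m,[hull],1,shift=4);return m>0
    def cost(p):
        m=sil(p);return 1-(m&mask).sum()/max(1,(m|mask).sum())
    s=minimize(cost,H,method="Nelder-Mead",options=dict(initial_simplex=[H,[H[0]+.01,H[1]],[H[0],H[1]+.01]],xatol=1e-4,fatol=1e-4))
    return s.x.round(4),round(1-s.fun,3)
E
python3 - <<'E'
from w import *
c,im,o=look("w1.png",["spool_white","spool_navy","rack"])
if o["spool_white"]: print(topfit(c,o["spool_white"][0]["mask"],[.43,-.048],.004,.02,.055))
if o["spool_navy"]: print(topfit(c,o["spool_navy"][0]["mask"],[.44,.041],.004,.022,.06))
E
```

```text
2.5667 [ 0.4303 -0.0494  0.2063] [-179.9    0.   -90.2] 0.0874
spool_white []
spool_navy [(0.91, [232.9, 234.4, 273.0, 289.5])]
rack [(0.57, [4.5, 63.3, 127.6, 255.1]), (0.56, [236.4, 160.9, 281.0, 205.1])]
(array([0.4435, 0.0401]), np.float64(0.393))
```

View pics/w1.png

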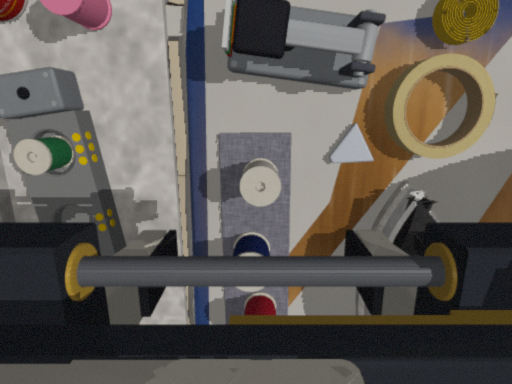

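Wrist view: white spool top at (262,184), green top at (33,156), lever pad at (261,27). Navy and red are behind the gripper.

```bash
python3 - <<'E'
from w import *
c=r.get_calibration("wrist")
for n,u,v,z in [("white",262,184.5,.059),("green",33,156.5,.059),("padc",261,27,.074),("padTL",239,-2,.074),("padBL",233,48,.074),("padBR",282,55,.074),("p2dots",105,220,.03)]: print(n,at(c,u,v,z).round(4))
E
```

```text
white [ 0.4295 -0.0493  0.059 ]
green [ 0.6447 -0.0766  0.059 ]
padc [ 0.4303 -0.1835  0.074 ]
padTL [ 0.4477 -0.2044  0.074 ]
padBL [ 0.4533 -0.1678  0.074 ]
padBR [ 0.4129 -0.1624  0.074 ]
p2dots [ 0.5996 -0.0036  0.03  ]
```

Emit:
{"method": "servo_tool", "body": {"targets": [{"dz": -2},{"dz": -4},{"dz": -6},{"dz": -8},{"dz": -10},{"dz": -12},{"dz": -14},{"dz": -15.5},{"dz": -16.6},{"dz": -17.4}], "squeeze": 15}}

```text
validation failed for argument at $.ta...
```

Emit:
{"method": "servo_tool", "body": {"targets": [{"grip": 60},{"grip": 50},{"grip": 45},{"grip": 40},{"grip": 35},{"grip": 30},{"grip": 30},{"grip": 30},{"grip": 30},{"grip": 30}], "squeeze": 15}}

```text
validation failed for argument at $.ta...
```

All the fields are required, so I'll resend with complete rows.

Emit:
{"method": "servo_tool", "body": {"targets": [{"dx": 0,"dy": 0,"dz": -2,"spin": 0,"grip": 100},{"dx": 0,"dy": 0,"dz": -4,"spin": 0,"grip": 100},{"dx": 0,"dy": 0,"dz": -6,"spin": 0,"grip": 100},{"dx": 0,"dy": 0,"dz": -8,"spin": 0,"grip": 100},{"dx": 0,"dy": 0,"dz": -10,"spin": 0,"grip": 100},{"dx": 0,"dy": 0,"dz": -12,"spin": 0,"grip": 100},{"dx": 0,"dy": 0,"dz": -14,"spin": 0,"grip": 100},{"dx": 0,"dy": 0,"dz": -15.5,"spin": 0,"grip": 100},{"dx": 0,"dy": 0,"dz": -16.6,"spin": 0,"grip": 100},{"dx": 0,"dy": 0,"dz": -17.4,"spin": 0,"grip": 100}], "squeeze": 15}}

```text
time_s: 3.6
tcp_pos: [0.4307, -0.046, 0.0322]
eef_rot: [-180.0, 0.0, -89.9]
contact_force: [0.2, -0.5, -0.0]
gripper_width: 0.0876
```

Emit:
{"method": "servo_tool", "body": {"targets": [{"dx": 0,"dy": 0,"dz": 0,"spin": 0,"grip": 70},{"dx": 0,"dy": 0,"dz": 0,"spin": 0,"grip": 55},{"dx": 0,"dy": 0,"dz": 0,"spin": 0,"grip": 50},{"dx": 0,"dy": 0,"dz": 0,"spin": 0,"grip": 45},{"dx": 0,"dy": 0,"dz": 0,"spin": 0,"grip": 40},{"dx": 0,"dy": 0,"dz": 0,"spin": 0,"grip": 35},{"dx": 0,"dy": 0,"dz": 0,"spin": 0,"grip": 30},{"dx": 0,"dy": 0,"dz": 0,"spin": 0,"grip": 30},{"dx": 0,"dy": 0,"dz": 0,"spin": 0,"grip": 30},{"dx": 0,"dy": 0,"dz": 0,"spin": 0,"grip": 30}], "squeeze": 15}}

```text
time_s: 4.43
tcp_pos: [0.4303, -0.0474, 0.0328]
eef_rot: [-180.0, -0.0, -90.0]
contact_force: [-1.6, 0.2, 3.8]
gripper_width: 0.0395
```

Emit:
{"method": "servo_tool", "body": {"targets": [{"dx": 0,"dy": 0,"dz": 2,"spin": 0,"grip": 30},{"dx": 0,"dy": 0,"dz": 5,"spin": 0,"grip": 30},{"dx": 0,"dy": 0,"dz": 8,"spin": 0,"grip": 30},{"dx": 0,"dy": 0,"dz": 11,"spin": 0,"grip": 30},{"dx": 1,"dy": 2,"dz": 14,"spin": 0,"grip": 30},{"dx": 3,"dy": 4.5,"dz": 16,"spin": 0,"grip": 30},{"dx": 5,"dy": 7.5,"dz": 17,"spin": 0,"grip": 30},{"dx": 7,"dy": 10.5,"dz": 17,"spin": 0,"grip": 30},{"dx": 9,"dy": 13.5,"dz": 17,"spin": 0,"grip": 30},{"dx": 10,"dy": 15.7,"dz": 17,"spin": 0,"grip": 30}], "squeeze": 15}}

```text
time_s: 5.27
tcp_pos: [0.532, 0.112, 0.2025]
eef_rot: [-180.0, 0.0, -90.0]
contact_force: [0.9, -1.5, -0.9]
gripper_width: 0.0396
```

```bash
python3 - <<'E'
from w import *
c,im,o=look("w2.png",["rack","spool_green"])
np.save("c2.npy",c)
print([proj(c,p).round(0) for p in ([.6235,.0807,.03],[.634,.0015,.03],[.6447,-.077,.059])])
E
```

```text
5.2667 [0.532  0.112  0.2025] [-180.    0.  -90.] 0.0396
rack [(0.88, [99.5, 0.2, 215.7, 191.4]), (0.35, [327.7, 161.9, 385.5, 213.8])]
spool_green []
[array([171., 150.]), array([154.,  66.]), array([121., -44.])]
```

View pics/w2.png

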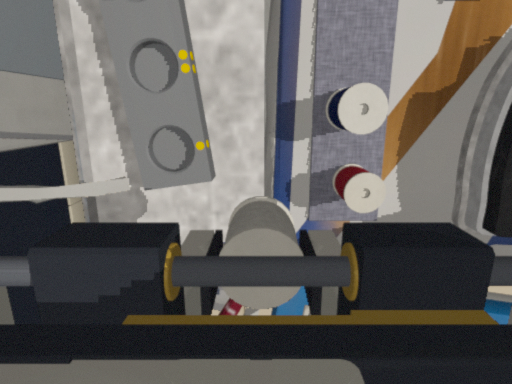

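Wrist view: pocket one's mouth is centred at (172,150), pocket two's at (155,66), red top at (364,192) and navy top at (362,108). The held white spool is upright at (262,245), with its lower rim at v≈197.

```bash
python3 - <<'E'
from w import *
c=np.load("c2.npy",allow_pickle=True).item()
for n,u,v,z in [("p1",172,149.8,.03),("p2",154.8,66.5,.03),("red",364,192,.059),("navy",362,108,.064)]: print(n,at(c,u,v,z).round(4))
t=np.linspace(0,2*np.pi,180)
for off in (0,-.0015,-.003):
  P=np.array([proj(c,[.53+.02*np.cos(a),.110+off+.02*np.sin(a),.174]) for a in t]);print(off,P.min(0),P.max(0))
im=cv2.imread("pics/w2.png")
print(im[188:206,262].sum(1), im[222,220:234].sum(1), im[222,290:306].sum(1))
E
```

```text
p1 [0.6227 0.081  0.03  ]
p2 [0.6336 0.0021 0.03  ]
red [0.4342 0.1175 0.059 ]
navy [0.4439 0.0402 0.064 ]
0 [232.18913788 194.1434863 ] [298.15321875 256.36390251]
-0.0015 [232.13558347 191.67965905] [298.22957441 254.14539699]
-0.003 [232.08181766 189.20585219] [298.30623137 251.91836593]
[562 565 568 563 562 563 559 551 463 503 462 422 390 324 290 292 291 288] [565 562 562 559 551 548 540 539 513 427 344 288 279 274] [293 381 550 580 563 553 554 554 555 555 553 556 554 536 437 318]
```

Emit:
{"method": "servo_tool", "body": {"targets": [{"dx": 2,"dy": -0.6,"dz": 0,"spin": 0,"grip": 30},{"dx": 4.5,"dy": -1.4,"dz": 0,"spin": 0,"grip": 30},{"dx": 7,"dy": -2.3,"dz": -1,"spin": 0,"grip": 30},{"dx": 8.6,"dy": -2.8,"dz": -3.5,"spin": 0,"grip": 30},{"dx": 9.25,"dy": -2.95,"dz": -6,"spin": 0,"grip": 30},{"dx": 9.25,"dy": -2.95,"dz": -8.5,"spin": 0,"grip": 30},{"dx": 9.25,"dy": -2.95,"dz": -10.5,"spin": 0,"grip": 30},{"dx": 9.25,"dy": -2.95,"dz": -12,"spin": 0,"grip": 30},{"dx": 9.25,"dy": -2.95,"dz": -13,"spin": 0,"grip": 30},{"dx": 9.25,"dy": -2.95,"dz": -13,"spin": 0,"grip": 30}], "squeeze": 15}}

```text
time_s: 6.25
tcp_pos: [0.6209, 0.079, 0.0702]
eef_rot: [179.8, -0.1, -90.1]
contact_force: [-0.6, 0.1, -0.9]
gripper_width: 0.0396
```

```bash
python3 - <<'E'
from w import *
c,im,o=look("w3.png",[])
ys=[];
a=r.capture("scene")
A=cv2.resize(im[60:300,60:330],None,fx=2,fy=2,interpolation=cv2.INTER_CUBIC)
B=cv2.resize(a[120:210,160:260],(533,480),interpolation=cv2.INTER_CUBIC)[:,:255]
cv2.imwrite("pics/w3c.png",np.hstack([A,B]))
print([proj(c,p).round(0) for p in ([.6227,.081,.03],[.6336,.0021,.03])])
E
```

```text
6.25 [0.6209 0.079  0.0702] [ 1.798e+02 -1.000e-01 -9.010e+01] 0.0396
[array([259., 226.]), array([240.,  98.])]
```

View pics/w3c.png

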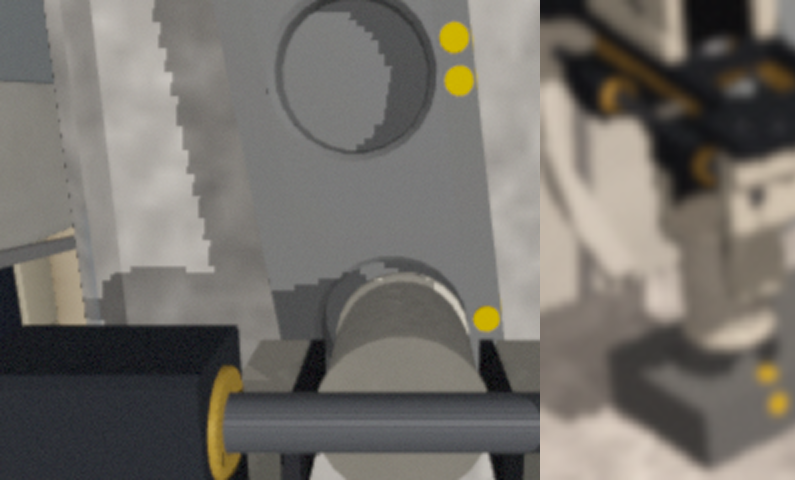

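The pocket-one rim is visible behind the spool bottom, with its far edge at full-frame v≈188 and u≈221 to 297. The spool's lower edge is at v≈197, u≈226 to 295.

```bash
python3 - <<'E'
from w import *
c=r.get_calibration("wrist")
t=np.linspace(0,2*np.pi,180)
def ext(x,y,z,R):
  P=np.array([proj(c,[x+R*np.cos(a),y+R*np.sin(a),z]) for a in t]);return P.min(0).round(1),P.max(0).round(1)
print(r.get_state()["tcp_pos"])
print("rim p2",ext(.6336,.0021,.03,.023),"obs 198.5..276.5 , 59..136")
print("rim p1",ext(.6227,.081,.03,.023),"obs 221..297, 188")
print("spool",ext(.6225,.079,.044,.02),"obs 226..295, 197")
E
```

```text
[0.62274965 0.07976182 0.0730004 ]
rim p2 (array([204.6,  54.4]), array([282.7, 136.1])) obs 198.5..276.5 , 59..136
rim p1 (array([226.7, 188.7]), array([297.2, 255.4])) obs 221..297, 188
spool (array([229.5, 195.9]), array([295.2, 257.8])) obs 226..295, 197
```

Emit:
{"method": "servo_tool", "body": {"targets": [{"dx": 0.05,"dy": -0.05,"dz": -0.3,"spin": 0,"grip": 30},{"dx": 0.05,"dy": -0.05,"dz": -0.7,"spin": 0,"grip": 30},{"dx": 0.05,"dy": -0.05,"dz": -1.1,"spin": 0,"grip": 30},{"dx": 0.05,"dy": -0.05,"dz": -1.4,"spin": 0,"grip": 30},{"dx": 0.05,"dy": -0.05,"dz": -1.7,"spin": 0,"grip": 30},{"dx": 0.05,"dy": -0.05,"dz": -2.0,"spin": 0,"grip": 30},{"dx": 0.05,"dy": -0.05,"dz": -2.2,"spin": 0,"grip": 30},{"dx": 0.05,"dy": -0.05,"dz": -2.4,"spin": 0,"grip": 30},{"dx": 0.05,"dy": -0.05,"dz": -2.6,"spin": 0,"grip": 30},{"dx": 0.05,"dy": -0.05,"dz": -2.6,"spin": 0,"grip": 30}], "squeeze": 15}}

```text
time_s: 7.18
tcp_pos: [0.623, 0.0796, 0.0461]
eef_rot: [180.0, -0.0, -90.0]
contact_force: [0.1, 0.2, -0.1]
gripper_width: 0.0397
```

Emit:
{"method": "servo_tool", "body": {"targets": [{"dx": 0,"dy": 0,"dz": -0.15,"spin": 0,"grip": 30},{"dx": 0,"dy": 0,"dz": -0.25,"spin": 0,"grip": 30},{"dx": 0,"dy": 0,"dz": -0.35,"spin": 0,"grip": 30},{"dx": 0,"dy": 0,"dz": -0.35,"spin": 0,"grip": 35},{"dx": 0,"dy": 0,"dz": -0.35,"spin": 0,"grip": 42},{"dx": 0,"dy": 0,"dz": -0.35,"spin": 0,"grip": 50},{"dx": 0,"dy": 0,"dz": -0.35,"spin": 0,"grip": 60},{"dx": 0,"dy": 0,"dz": -0.35,"spin": 0,"grip": 75},{"dx": 0,"dy": 0,"dz": -0.35,"spin": 0,"grip": 75},{"dx": 0,"dy": 0,"dz": -0.35,"spin": 0,"grip": 75}], "squeeze": 15}}

```text
time_s: 8.02
tcp_pos: [0.6233, 0.0797, 0.0431]
eef_rot: [-180.0, 0.0, -90.0]
contact_force: [-0.3, -0.5, -0.4]
gripper_width: 0.0635
```

Emit:
{"method": "servo_tool", "body": {"targets": [{"dx": 0,"dy": 0,"dz": 1,"spin": 0,"grip": 85},{"dx": 0,"dy": 0,"dz": 3,"spin": 0,"grip": 100},{"dx": 0,"dy": 0,"dz": 6,"spin": 0,"grip": 100},{"dx": 0,"dy": 0,"dz": 9,"spin": 0,"grip": 100},{"dx": 0,"dy": 0,"dz": 12,"spin": 0,"grip": 100},{"dx": -3,"dy": 1,"dz": 15,"spin": 0,"grip": 100},{"dx": -6,"dy": 2,"dz": 16,"spin": 0,"grip": 100},{"dx": -9.5,"dy": 3,"dz": 16,"spin": 0,"grip": 100},{"dx": -13,"dy": 3.5,"dz": 16,"spin": 0,"grip": 100},{"dx": -15,"dy": 3.8,"dz": 16,"spin": 0,"grip": 100}], "squeeze": 15}}

```text
time_s: 8.85
tcp_pos: [0.4704, 0.1176, 0.2041]
eef_rot: [-180.0, 0.1, -90.0]
contact_force: [-0.2, 0.7, -0.1]
gripper_width: 0.0876
```

```bash
python3 - <<'E'
from w import *
c,im,o=look("w4.png",["spool_white","spool_red","rack"])
np.save("c4.npy",c)
for k,z0,H in (("spool_white",.014,[.6235,.081]),("spool_red",.004,[.433,.119])):
  for x in o[k]: print(k,topfit(c,x["mask"],H,z0,.02,.055))
b=r.capture("top");B=cv2.resize(b[105:235,195:325],(380,380),interpolation=cv2.INTER_CUBIC)
cv2.imwrite("pics/w4c.png",np.hstack([im[:380,:400],B]))
E
```

```text
8.85 [0.4704 0.1176 0.2041] [-1.8e+02  1.0e-01 -9.0e+01] 0.0876
spool_white [(0.76, [66.7, 122.6, 131.3, 166.2])]
spool_red [(0.58, [273.5, 157.7, 321.7, 208.1])]
rack [(0.68, [35.5, 0.0, 164.2, 184.3])]
spool_white (array([0.6231, 0.0783]), np.float64(0.883))
spool_red (array([0.4333, 0.1183]), np.float64(0.939))
```

View pics/w4c.png

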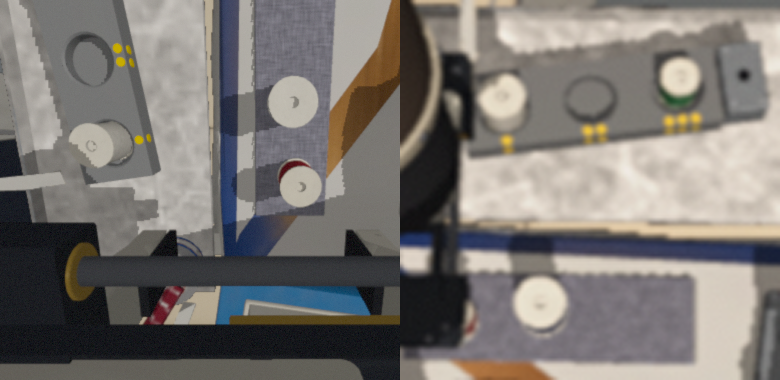

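White stands in pocket one (wrist 91,145; top view upright), pocket two is at wrist (89,59), and red's top is at (301,187).

```bash
python3 - <<'E'
from w import *
c=np.load("c4.npy",allow_pickle=True).item()
print("white top z.069 wrist",at(c,91,145,.069).round(4)," if z .085",at(c,91,145,.085).round(4))
ct=r.get_calibration("top");print("top .069",at(ct,230.2,138.5,.069).round(4),".085",at(ct,230.2,138.5,.085).round(4))
print("p2",at(c,89,59.5,.03).round(4),"red",at(c,301,187,.059).round(4),"navy",at(c,293.5,101.5,.064).round(4))
E
```

```text
white top z.069 wrist [0.623 0.078 0.069]  if z .085 [0.6147 0.0764 0.085 ]
top .069 [0.6193 0.077  0.069 ] .085 [0.6139 0.0756 0.085 ]
p2 [0.6344 0.0015 0.03  ] red [0.4327 0.1188 0.059 ] navy [0.4425 0.0404 0.064 ]
```

Emit:
{"method": "servo_tool", "body": {"targets": [{"dx": -2,"dy": 0,"dz": -1,"spin": 0,"grip": 100},{"dx": -3.5,"dy": 0.05,"dz": -3,"spin": 0,"grip": 100},{"dx": -4,"dy": 0.05,"dz": -5,"spin": 0,"grip": 100},{"dx": -4,"dy": 0.05,"dz": -7.5,"spin": 0,"grip": 100},{"dx": -4,"dy": 0.05,"dz": -10,"spin": 0,"grip": 100},{"dx": -4,"dy": 0.05,"dz": -12,"spin": 0,"grip": 100},{"dx": -4,"dy": 0.05,"dz": -14,"spin": 0,"grip": 100},{"dx": -4,"dy": 0.05,"dz": -15.5,"spin": 0,"grip": 100},{"dx": -4,"dy": 0.05,"dz": -16.6,"spin": 0,"grip": 100},{"dx": -4,"dy": 0.05,"dz": -17.1,"spin": 0,"grip": 100}], "squeeze": 15}}

```text
time_s: 9.93
tcp_pos: [0.4333, 0.1175, 0.0302]
eef_rot: [179.9, -0.1, -90.1]
contact_force: [1.4, -0.1, -0.2]
gripper_width: 0.0872
```

Emit:
{"method": "servo_tool", "body": {"targets": [{"dx": 0,"dy": 0,"dz": 0,"spin": 0,"grip": 70},{"dx": 0,"dy": 0,"dz": 0,"spin": 0,"grip": 55},{"dx": 0,"dy": 0,"dz": 0,"spin": 0,"grip": 50},{"dx": 0,"dy": 0,"dz": 0,"spin": 0,"grip": 45},{"dx": 0,"dy": 0,"dz": 0,"spin": 0,"grip": 40},{"dx": 0,"dy": 0,"dz": 0,"spin": 0,"grip": 35},{"dx": 0,"dy": 0,"dz": 0,"spin": 0,"grip": 30},{"dx": 0,"dy": 0,"dz": 0,"spin": 0,"grip": 30},{"dx": 0,"dy": 0,"dz": 0,"spin": 0,"grip": 30},{"dx": 0,"dy": 0,"dz": 0,"spin": 0,"grip": 30}], "squeeze": 15}}

```text
time_s: 10.77
tcp_pos: [0.4333, 0.1182, 0.0323]
eef_rot: [-180.0, 0.0, -90.0]
contact_force: [-1.7, 0.2, 4.3]
gripper_width: 0.0399
```

Emit:
{"method": "servo_tool", "body": {"targets": [{"dx": 0,"dy": 0,"dz": 2,"spin": 0,"grip": 30},{"dx": 0,"dy": 0,"dz": 5,"spin": 0,"grip": 30},{"dx": 0,"dy": 0,"dz": 8,"spin": 0,"grip": 30},{"dx": 0,"dy": 0,"dz": 11,"spin": 0,"grip": 30},{"dx": 0,"dy": 0,"dz": 14,"spin": 0,"grip": 30},{"dx": 3,"dy": -1,"dz": 16,"spin": 0,"grip": 30},{"dx": 6,"dy": -3,"dz": 16,"spin": 0,"grip": 30},{"dx": 9,"dy": -5,"dz": 16,"spin": 0,"grip": 30},{"dx": 12,"dy": -7,"dz": 16,"spin": 0,"grip": 30},{"dx": 15,"dy": -9,"dz": 16,"spin": 0,"grip": 30}], "squeeze": 15}}

```text
time_s: 11.6
tcp_pos: [0.5844, 0.0271, 0.192]
eef_rot: [-180.0, 0.0, -90.0]
contact_force: [0.8, 1.4, -0.1]
gripper_width: 0.0396
```

Emit:
{"method": "servo_tool", "body": {"targets": [{"dx": 2,"dy": -1,"dz": 0,"spin": 0,"grip": 30},{"dx": 4,"dy": -2.1,"dz": 0,"spin": 0,"grip": 30},{"dx": 5.1,"dy": -2.7,"dz": -1.5,"spin": 0,"grip": 30},{"dx": 5.1,"dy": -2.7,"dz": -4,"spin": 0,"grip": 30},{"dx": 5.1,"dy": -2.7,"dz": -6.5,"spin": 0,"grip": 30},{"dx": 5.1,"dy": -2.7,"dz": -8.5,"spin": 0,"grip": 30},{"dx": 5.1,"dy": -2.7,"dz": -10.5,"spin": 0,"grip": 30},{"dx": 5.1,"dy": -2.7,"dz": -11.5,"spin": 0,"grip": 30},{"dx": 5.1,"dy": -2.7,"dz": -12,"spin": 0,"grip": 30},{"dx": 5.1,"dy": -2.7,"dz": -12,"spin": 0,"grip": 30}], "squeeze": 15}}

```text
time_s: 12.43
tcp_pos: [0.6337, 0.001, 0.071]
eef_rot: [179.9, -0.0, -90.0]
contact_force: [-0.3, 0.2, -0.6]
gripper_width: 0.0395
```

```bash
python3 - <<'E'
from w import *
c,im,o=look("w5.png",[])
t=np.linspace(0,2*np.pi,180)
def ext(x,y,z,R):
  P=np.array([proj(c,[x+R*np.cos(a),y+R*np.sin(a),z]) for a in t]);return P.min(0).round(1),P.max(0).round(1)
print("rim p2",ext(.634,.0015,.03,.023)); print("spool",ext(.634,.0015,.044,.02))
cv2.imwrite("pics/w5c.png",cv2.resize(im[150:290,180:340],None,fx=4,fy=4,interpolation=cv2.INTER_CUBIC))
E
```

```text
12.4333 [0.6337 0.001  0.071 ] [179.9  -0.  -90. ] 0.0395
rim p2 (array([225.7, 188.3]), array([296.9, 255.7]))
spool (array([228.2, 198.8]), array([294.5, 261. ]))
```

View pics/w5c.png

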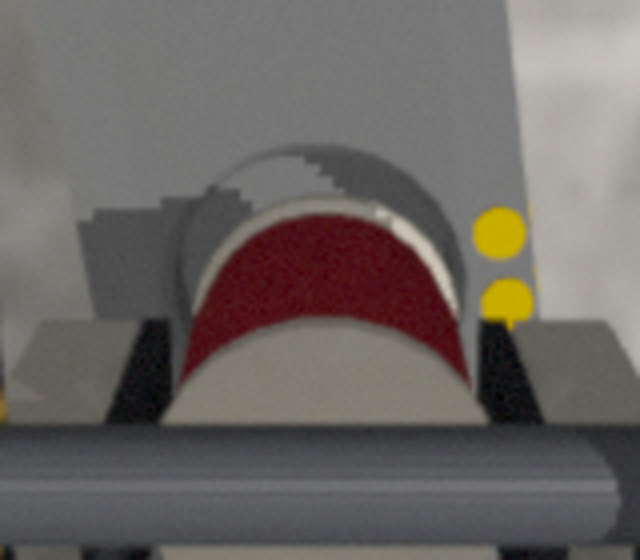

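The crop shows the spool centred over the rim in x. The rim's far edge is about 2.5 px beyond where I predicted it, so I'm shifting 1 mm to -y and lowering.

Emit:
{"method": "servo_tool", "body": {"targets": [{"dx": 0.02,"dy": -0.1,"dz": -0.3,"spin": 0,"grip": 30},{"dx": 0.02,"dy": -0.1,"dz": -0.7,"spin": 0,"grip": 30},{"dx": 0.02,"dy": -0.1,"dz": -1.1,"spin": 0,"grip": 30},{"dx": 0.02,"dy": -0.1,"dz": -1.4,"spin": 0,"grip": 30},{"dx": 0.02,"dy": -0.1,"dz": -1.7,"spin": 0,"grip": 30},{"dx": 0.02,"dy": -0.1,"dz": -2.0,"spin": 0,"grip": 30},{"dx": 0.02,"dy": -0.1,"dz": -2.2,"spin": 0,"grip": 30},{"dx": 0.02,"dy": -0.1,"dz": -2.4,"spin": 0,"grip": 30},{"dx": 0.02,"dy": -0.1,"dz": -2.6,"spin": 0,"grip": 30},{"dx": 0.02,"dy": -0.1,"dz": -2.6,"spin": 0,"grip": 30}], "squeeze": 15}}

```text
time_s: 13.32
tcp_pos: [0.6342, 0.0001, 0.0456]
eef_rot: [180.0, -0.0, -90.0]
contact_force: [-0.4, -0.2, -0.6]
gripper_width: 0.0393
```

Emit:
{"method": "servo_tool", "body": {"targets": [{"dx": 0,"dy": 0,"dz": -0.15,"spin": 0,"grip": 30},{"dx": 0,"dy": 0,"dz": -0.3,"spin": 0,"grip": 30},{"dx": 0,"dy": 0,"dz": -0.4,"spin": 0,"grip": 30},{"dx": 0,"dy": 0,"dz": -0.4,"spin": 0,"grip": 35},{"dx": 0,"dy": 0,"dz": -0.4,"spin": 0,"grip": 42},{"dx": 0,"dy": 0,"dz": -0.4,"spin": 0,"grip": 50},{"dx": 0,"dy": 0,"dz": -0.4,"spin": 0,"grip": 60},{"dx": 0,"dy": 0,"dz": -0.4,"spin": 0,"grip": 75},{"dx": 0,"dy": 0,"dz": -0.4,"spin": 0,"grip": 75},{"dx": 0,"dy": 0,"dz": -0.4,"spin": 0,"grip": 75}], "squeeze": 15}}

```text
time_s: 14.15
tcp_pos: [0.6344, 0.0001, 0.0419]
eef_rot: [180.0, -0.0, -90.0]
contact_force: [-0.2, 0.1, 0.3]
gripper_width: 0.0632
```

Emit:
{"method": "servo_tool", "body": {"targets": [{"dx": 0,"dy": 0,"dz": 1,"spin": 0,"grip": 85},{"dx": 0,"dy": 0,"dz": 3,"spin": 0,"grip": 100},{"dx": 0,"dy": 0,"dz": 6,"spin": 0,"grip": 100},{"dx": 0,"dy": 0,"dz": 9,"spin": 0,"grip": 100},{"dx": 0,"dy": 0,"dz": 12,"spin": 0,"grip": 100},{"dx": -3,"dy": 1,"dz": 15,"spin": 0,"grip": 100},{"dx": -6,"dy": 3,"dz": 16,"spin": 0,"grip": 100},{"dx": -9,"dy": 5.5,"dz": 16,"spin": 0,"grip": 100},{"dx": -12,"dy": 8,"dz": 16,"spin": 0,"grip": 100},{"dx": -14,"dy": 9,"dz": 16,"spin": 0,"grip": 100}], "squeeze": 15}}

```text
time_s: 14.98
tcp_pos: [0.4923, 0.0916, 0.2033]
eef_rot: [-179.9, 0.1, -90.0]
contact_force: [0.2, 0.3, -0.6]
gripper_width: 0.0878
```

```bash
python3 - <<'E'
from w import *
c,im,o=look("w6.png",["spool_white","spool_red","spool_green"])
for k,z0,H,R,h in (("spool_white",.014,[.6235,.081],.02,.055),("spool_red",.014,[.634,.0015],.02,.055),("spool_green",.014,[.6447,-.077],.017,.045)):
  for x in o[k]: print(k,topfit(c,x["mask"],H,z0,R,h))
cv2.imwrite("pics/w6c.png",im)
E
```

```text
14.9833 [0.4923 0.0916 0.2033] [-1.799e+02  1.000e-01 -9.000e+01] 0.0878
spool_white [(0.69, [98.2, 147.3, 157.2, 194.3])]
spool_red [(0.69, [53.5, 0.0, 183.1, 205.8]), (0.65, [68.1, 59.5, 139.1, 109.3])]
spool_green [(0.62, [62.6, 0.4, 118.3, 22.6])]
spool_white (array([0.626 , 0.0789]), np.float64(0.883))
spool_red (array([0.6256, 0.039 ]), np.float64(0.212))
spool_red (array([0.635 , 0.0011]), np.float64(0.914))
spool_green (array([ 0.648 , -0.0789]), np.float64(0.959))
```

View pics/w6c.png

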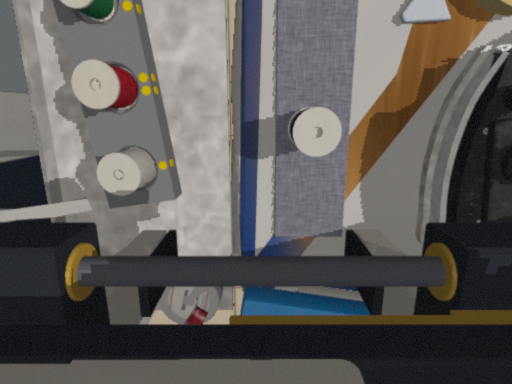

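Red is down in pocket two at (95,85), white in pocket one at (125,173), green in pocket three, and navy is still standing. Now to the lever: shut the fingers, turn so the jaws lie along y, and go above the pad.

Emit:
{"method": "servo_tool", "body": {"targets": [{"dx": -0.7,"dy": -2.7,"dz": 0,"spin": 0.12,"grip": 80},{"dx": -1.4,"dy": -5.4,"dz": 0,"spin": 0.24,"grip": 50},{"dx": -2.1,"dy": -8.1,"dz": 0,"spin": 0.36,"grip": 20},{"dx": -2.8,"dy": -10.8,"dz": 0,"spin": 0.48,"grip": 0},{"dx": -3.5,"dy": -13.5,"dz": 0,"spin": 0.6,"grip": 0},{"dx": -4.2,"dy": -16.2,"dz": 0,"spin": 0.72,"grip": 0},{"dx": -4.9,"dy": -19,"dz": 0,"spin": 0.84,"grip": 0},{"dx": -5.5,"dy": -22,"dz": 0,"spin": 0.96,"grip": 0},{"dx": -6,"dy": -25,"dz": 0,"spin": 1.08,"grip": 0},{"dx": -6.4,"dy": -27.4,"dz": 0,"spin": 1.2,"grip": 0}], "squeeze": 15}}

```text
time_s: 16.02
tcp_pos: [0.4304, -0.186, 0.2024]
eef_rot: [180.0, -0.0, -21.2]
contact_force: [0.3, -0.5, -0.1]
gripper_width: 0.0268
```

Emit:
{"method": "servo_tool", "body": {"targets": [{"dx": 0,"dy": 0,"dz": 0,"spin": 0.1,"grip": 0},{"dx": 0,"dy": 0,"dz": 0,"spin": 0.2,"grip": 0},{"dx": 0,"dy": 0,"dz": 0,"spin": 0.25,"grip": 0},{"dx": 0,"dy": 0,"dz": -1,"spin": 0.25,"grip": 0},{"dx": 0,"dy": 0,"dz": -3,"spin": 0.25,"grip": 0},{"dx": 0,"dy": 0,"dz": -5,"spin": 0.25,"grip": 0},{"dx": 0,"dy": 0,"dz": -7,"spin": 0.25,"grip": 0},{"dx": 0,"dy": 0,"dz": -9,"spin": 0.25,"grip": 0},{"dx": 0,"dy": 0,"dz": -10.5,"spin": 0.25,"grip": 0},{"dx": 0,"dy": 0,"dz": -10.5,"spin": 0.25,"grip": 0}], "squeeze": 15}}

```text
time_s: 16.85
tcp_pos: [0.4283, -0.1837, 0.0936]
eef_rot: [180.0, 0.3, -7.3]
contact_force: [-1.1, -0.3, -0.7]
gripper_width: 0.0005
```

```bash
python3 - <<'E'
from w import *
c,im,o=look("w7.png",[])
a=r.capture("scene");b=r.capture("top")
A=cv2.resize(a[140:240,290:400],(440,400),interpolation=cv2.INTER_CUBIC)
cv2.imwrite("pics/w7c.png",np.hstack([A,cv2.resize(im[100:384,100:400],(340,400),interpolation=cv2.INTER_AREA)]))
cv2.imwrite("pics/scene7.png",a)
E
```

```text
16.85 [ 0.4283 -0.1837  0.0936] [180.    0.3  -7.3] 0.0005
```

View pics/w7c.png

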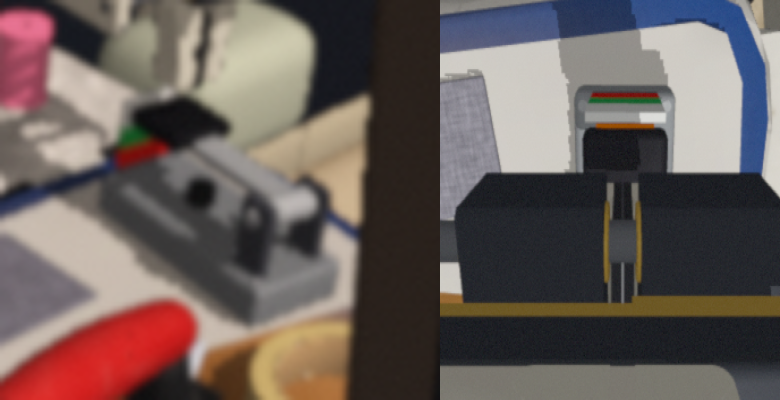

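The closed fingers sit centred over the black pad at crop (622,150). The orange pointer is by the white band, so the lever is released. I'll descend gently to touch.

Emit:
{"method": "servo_tool", "body": {"targets": [{"dx": 0,"dy": 0,"dz": -0.4,"spin": 0,"grip": 0},{"dx": 0,"dy": 0,"dz": -0.8,"spin": 0,"grip": 0},{"dx": 0,"dy": 0,"dz": -1.2,"spin": 0,"grip": 0},{"dx": 0,"dy": 0,"dz": -1.6,"spin": 0,"grip": 0},{"dx": 0,"dy": 0,"dz": -2,"spin": 0,"grip": 0},{"dx": 0,"dy": 0,"dz": -2.3,"spin": 0,"grip": 0},{"dx": 0,"dy": 0,"dz": -2.5,"spin": 0,"grip": 0},{"dx": 0,"dy": 0,"dz": -2.7,"spin": 0,"grip": 0},{"dx": 0,"dy": 0,"dz": -2.7,"spin": 0,"grip": 0},{"dx": 0,"dy": 0,"dz": -2.7,"spin": 0,"grip": 0}], "squeeze": 15}}

```text
time_s: 17.83
tcp_pos: [0.4309, -0.1836, 0.0703]
eef_rot: [180.0, -0.0, -7.1]
contact_force: [0.2, -0.3, 4.3]
gripper_width: 0.0001
```

Emit:
{"method": "servo_tool", "body": {"targets": [{"dx": 0,"dy": 0,"dz": -0.1,"spin": 0,"grip": 0},{"dx": 0,"dy": 0,"dz": -0.2,"spin": 0,"grip": 0},{"dx": 0,"dy": 0,"dz": -0.3,"spin": 0,"grip": 0},{"dx": 0,"dy": 0,"dz": -0.4,"spin": 0,"grip": 0},{"dx": 0,"dy": 0,"dz": -0.5,"spin": 0,"grip": 0},{"dx": 0,"dy": 0,"dz": -0.6,"spin": 0,"grip": 0},{"dx": 0,"dy": 0,"dz": -0.7,"spin": 0,"grip": 0},{"dx": 0,"dy": 0,"dz": -0.8,"spin": 0,"grip": 0},{"dx": 0,"dy": 0,"dz": -0.85,"spin": 0,"grip": 0},{"dx": 0,"dy": 0,"dz": -0.85,"spin": 0,"grip": 0}], "squeeze": 15}}

```text
time_s: 18.67
tcp_pos: [0.4315, -0.1837, 0.0621]
eef_rot: [180.0, -0.1, -7.1]
contact_force: [0.9, 1.4, 8.3]
gripper_width: 0.0002
```

```bash
python3 - <<'E'
from w import *
F=[];Z=[]
for i in range(4):
    im=r.capture("wrist");s=r.get_state();F.append(s["contact_force"][2]);Z.append(s["tcp_pos"][2])
print(F,Z)
b=r.capture("scene")
A=cv2.resize(im[150:250,210:310],(400,400),interpolation=cv2.INTER_CUBIC)
B=cv2.resize(b[130:230,170:270],(380,400),interpolation=cv2.INTER_CUBIC)
cv2.imwrite("pics/w8c.png",np.hstack([A,B]))
E
```

```text
[np.float64(7.356713857828375), np.float64(7.7470940713212215), np.float64(7.926685930259593), np.float64(7.8886223309310735)] [np.float64(0.062175172159374674), np.float64(0.06218253628692581), np.float64(0.0621906738344527), np.float64(0.06218468801233693)]
```

View pics/w8c.png

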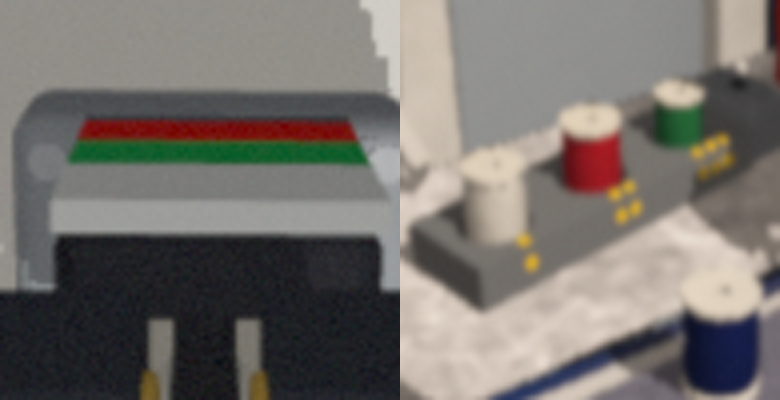

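Force is about 7.9 N (8 N is mid-travel) at z = 0.0622, and white, red and green all stand in their pockets. Hold for a bit longer, then hand in.

Emit:
{"method": "servo_tool", "body": {"targets": [{"dx": 0,"dy": 0,"dz": 0,"spin": 0,"grip": 0},{"dx": 0,"dy": 0,"dz": 0,"spin": 0,"grip": 0},{"dx": 0,"dy": 0,"dz": 0,"spin": 0,"grip": 0},{"dx": 0,"dy": 0,"dz": 0,"spin": 0,"grip": 0},{"dx": 0,"dy": 0,"dz": 0,"spin": 0,"grip": 0},{"dx": 0,"dy": 0,"dz": 0,"spin": 0,"grip": 0},{"dx": 0,"dy": 0,"dz": 0,"spin": 0,"grip": 0},{"dx": 0,"dy": 0,"dz": 0,"spin": 0,"grip": 0},{"dx": 0,"dy": 0,"dz": 0,"spin": 0,"grip": 0},{"dx": 0,"dy": 0,"dz": 0,"spin": 0,"grip": 0}]}}

```text
time_s: 19.75
tcp_pos: [0.4315, -0.1837, 0.0622]
eef_rot: [180.0, -0.1, -7.1]
contact_force: [0.5, 1.4, 8.1]
gripper_width: 0.0004
```

```bash
python3 - <<'E'
from h import *
s=r.get_state();print(s["time_s"],s["contact_force"],s["tcp_pos"])
if 6<s["contact_force"][2]<10: print(r.close_job())
E
```

```text
19.75 [0.53637448 1.40598658 8.0892526 ] [ 0.43149    -0.18365307  0.06223833]
the job is handed in; nothing more can be done
None
```

I stood the white spool in pocket one and then the red spool in pocket two, and let both go. I then pressed the lever's black pad with closed fingers and handed the job in at 19.75 s, still holding it. No verdict was reported.

**Lever:** the last reading was 8.1 N on the pad with the fingertips at z = 62 mm, which matches the middle of its travel (about 0.15 rad). I inferred the run position from that force and height. In the last close view the pointer was hidden by the gripper, so I did not see it at the green band.

**Spools:** the last pictures show white, red and green standing upright in their pockets and navy upright on the mat. The fitted positions put white and red within about 3 mm of my pocket estimates. The camera estimates differed from each other by about 2–4 mm, mostly for white. The full seating depth of white and red comes from these camera fits and from the fingers lowering them with almost no resistance.

**Pot:** I did not check its position again at the end. The arm never went near it.

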